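# Dip the tea infuser in the mug on the cork coaster

## Task

First clear the terracotta saucer: stand the glass salt shaker upright in the half-open organiser drawer. Then pick up the tea infuser by its handle, dip it into whichever mug is on the cork coaster until its ball is wholly below the rim, lift it out again and stand it upright in the emptied saucer. Set things down rather than dropping them, do not knock or shift the mugs, never dip into the other mug, and leave the drawer as far open as it is and everything else where it stands.

Things in the scene. Friction and masses are not known exactly. Their poses are not given: they have to be found in the camera images.
- infuser: tea infuser stick standing upright on its flat-footed ball, 160 mm tall, 140 g: perforated steel ball 46 mm across and 42 mm high (flat foot 34 mm across) at the bottom, thin stem 8 mm, dark wooden handle 18 mm in diameter from 90 to 160 mm above the foot. Round about its z axis. Origin: centre of the foot's underside, z up the handle
- shaker: glass salt shaker with steel cap, round, 42 mm in diameter (cap 43 mm), 88 mm tall, 150 g, standing in the terracotta saucer at the start. Origin: centre of its underside, z up
- saucer: fixed round terracotta plant saucer, 128 mm across the rim, 22 mm high, inner floor 6 mm above the sill and about 100 mm across. Origin: centre of its underside
- cork_coaster: fixed round cork coaster, light brown, 112 mm across, 6 mm thick, with one of the two mugs on it. Origin: centre of its underside
- slate_coaster: fixed round dark grey slate coaster, 112 mm across, 6 mm thick, with the other mug on it. Origin: centre of its underside
- mug_white: white mug, empty, loose, 330 g, outer diameter 88 mm, 92 mm high, inner diameter 80 mm, inner floor 5 mm above its underside, handle reaching 81 mm from the axis along its own +y. It stands on either coaster. Origin: centre of its underside, z up
- mug_blue: blue mug of the same size and form as the white one, standing on the other coaster. Origin: centre of its underside, z up
- drawer (a joint): how far the drawer is pulled out (m, 0 shut; starts about half open; slides with about 3 N of friction) of the fixed pale blue-green plastic organiser box, 200 mm deep, 190 mm wide, 115 mm high, whose front, where the drawer slides out, roughly faces the robot
- drawer_bay (a point): point on the drawer's inner floor (17 mm above the sill), midway between the side walls (160 mm apart, 65 mm high inside) and 45 mm behind the inside of its front (80 mm high); moves with the drawer. Axes as the organiser's: drawer slides out to -x, y across, z up. At least 50 mm of the drawer behind (+x) this point is open above; then the organiser's roof begins
- oil_bottle: tall green glass oil bottle, loose bystander among the task's things, 66 mm in diameter up to 140 mm, neck 29 mm, 250 mm tall. Origin: centre of its underside
- clothes_peg: wooden clothes peg lying flat, 74 mm long (its x), 11 mm wide, 13 mm high; bystander. Origin: centre of its underside
- tea_caddy: green round tea caddy, 80 mm in diameter, 130 mm tall; bystander. Origin: centre of its underside
- pepper_mill: dark wooden pepper mill, 54 mm in diameter, 178 mm tall; bystander. Origin: centre of its underside
- succulent: succulent in a terracotta pot, 90 mm in diameter, about 110 mm tall; bystander. Origin: centre of its underside
- teaspoon: steel teaspoon lying flat, 150 mm long; bystander. Origin: middle of its underside
- sugar_bowl: white bowl, 100 mm across, 55 mm high; bystander. Origin: centre of its underside

How it is judged:
On the way, in this order (a step that is already met when the one before it is completed fails the run):
1. the salt shaker stands upright on the open drawer's floor, let go (x of shaker in the frame of drawer_bay between -0.03 and 0.075 m and y of shaker in the frame of drawer_bay between -0.065 and 0.065 m and z of shaker in the frame of drawer_bay between -0.008 and 0.008 m and angle between shaker's own z axis and vertical below 0.12 rad and contact force between the fingers and shaker below 0.05 N), for 0.2 s.
2. the infuser, held in the gripper, is inside the mug on the cork coaster with its ball wholly below the rim (((horizontal distance between mug_white and cork_coaster below 0.03 m and horizontal distance between infuser and mug_white below 0.026 m and z of infuser in the frame of mug_white below 0.052 m) or (horizontal distance between mug_blue and cork_coaster below 0.03 m and horizontal distance between infuser and mug_blue below 0.026 m and z of infuser in the frame of mug_blue below 0.052 m)) and contact force between the fingers and infuser above 0.5 N), for 0.15 s.
3. the infuser is lifted out, its foot above both mugs' rims, still held (z of infuser in the frame of mug_white above 0.094 m and z of infuser in the frame of mug_blue above 0.094 m and contact force between the fingers and infuser above 0.5 N), for 0.05 s.
4. the infuser is lowered into the saucer while still held (foot within 5 mm of the floor) (horizontal distance between infuser and saucer below 0.034 m and z of infuser in the frame of saucer below 0.011 m and angle between infuser's own z axis and vertical below 0.12 rad and contact force between the fingers and infuser above 0.3 N), for 0.05 s.
At the end, for the whole second after the job is handed in: shaker upright on the floor of the drawer's open part; infuser upright (0.1 rad), foot on the saucer's floor within 34 mm of its centre; both released and at rest; mugs upright and within 20 mm, the drawer within 30 mm, of where they were (all of step 1 and horizontal distance between infuser and saucer below 0.034 m and z of infuser in the frame of saucer below 0.009 m and angle between each of infuser, mug_white, mug_blue's own z axis and vertical below 0.1 rad and contact force between the fingers and infuser below 0.05 N and linear speed of each of infuser, shaker below 0.02 m/s and distance of each of mug_white, mug_blue from where it was at the start of the episode below 0.02 m and distance of drawer_bay from where it was at the start of the episode below 0.03 m); the robot touches nothing.
It fails at once if the infuser is dipped into the mug that is not on the cork coaster ((horizontal distance between mug_white and cork_coaster above 0.05 m and horizontal distance between infuser and mug_white below 0.045 m and z of infuser in the frame of mug_white below 0.08 m) or (horizontal distance between mug_blue and cork_coaster above 0.05 m and horizontal distance between infuser and mug_blue below 0.045 m and z of infuser in the frame of mug_blue below 0.08 m)).
It fails at once if a mug is shifted by more than 20 mm, tipped, or knocked by the infuser with more than 12 N (distance of any of mug_white, mug_blue from where it was at the start of the episode above 0.02 m or angle between any of mug_white, mug_blue's own z axis and vertical above 0.3 rad or contact force between infuser and mug_white above 12 N or contact force between infuser and mug_blue above 12 N).
It fails at once if the shaker or the infuser is dropped (falls faster than 0.5 m/s, about 13 mm) or toppled ((contact force between the fingers and shaker below 0.05 N and linear speed of shaker above 0.5 m/s) or angle between any of shaker, infuser's own z axis and vertical above 0.8 rad or (contact force between the fingers and infuser below 0.05 N and linear speed of infuser above 0.5 m/s)).
It fails at once if the drawer is pushed or pulled by more than 30 mm (distance of drawer_bay from where it was at the start of the episode above 0.03 m).
It fails at once if a bystander is moved by more than 30 mm (distance of any of oil_bottle, clothes_peg, tea_caddy, pepper_mill, succulent, teaspoon, sugar_bowl from where it was at the start of the episode above 0.03 m).
It also fails if it takes over 69 s, if anything falls off the work surface, if the arm or the gripper's body presses on something with over 40 N, if the wrist force passes 120 N, or if a joint passes its speed limit or range.

## Robot

A 6-joint arm with a two-finger parallel gripper is mounted at the origin on the work surface. World frame = base frame: x ahead of the robot, y to its left, z up, the work surface at z = 0. Lengths are in m, angles in rad, forces in N, time in s.
With the tool pointing down it reaches from about 0.25 to 0.775 m from the base axis. Payload 4 kg.
Tool frame: the origin (TCP) lies between the finger pads; the fingertips stand 14 mm ahead of it and the grasp point (between the pads) lies 5 mm behind it (tip_reach is the distance from the TCP to the fingertips, in m); z points along the fingers, y is the line along which they close (so a half turn about z gives the same grasp; the last joint's range is limited). The gripper opens to 94 mm and grips with 3 to 60 N. Pads are 16 mm wide; open, the fingers measure 119 mm over their backs; the gripper's body (75 mm by 177 mm) begins 78 mm behind the grasp point.
Start: joints at [1.025, 0.087, 1.371, -0, 1.684, -0.103], TCP at [0.236, 0.497, 0.22] pointing down, gripper open.
Joint ranges: [-3.1, 3.1], [-0.76, 2.03], [0.27, 2.55], [-1.08, 4.22], [0.17, 2.65], [-2.57, 2.57]. Speed limits (rad/s): [2.79, 2.79, 3.14, 3.14, 3.14, 3.14].

## Interface

Orientations are given as [roll, pitch, yaw] about the fixed x, y, z axes, in that order (R = Rz(yaw) Ry(pitch) Rx(roll)).
In Python, from bench import * gives the robot as it stands. The module is installed in compiled form; this text tells all that it offers.
- The arm moves only by the tool servo_tool, never from a script. Its argument "targets" is a list of rows, each a list of 4 numbers: the shift along the tool's x, y, z in cm, then the turn about the tool's z in degrees. A call has 1 to 8 rows; each row is the pose to reach, as a shift and turn from the pose commanded when the call began, along the tool's axes at that moment; what a row does not reach only later rows make up. A row lasts 1/8 s, in which the tool goes at most 62.5 mm and 10.7 degrees, less where a joint would pass 70% of its speed; a pose out of reach is approached as far as the arm can. A call with a gripper value outside its range is refused whole. "claw" is the closure in counts, from 0 (fully open) to 255 (shut), set as the call begins (left out, the last holds). The fingers move at their own pace and stop on an object; the grip force is fixed at half the most. Time passes only in rows, so rows that repeat a pose let the fingers close. It gives the time, the measured TCP pose, the force, the opening and the grip force at its end, in the units of the state.
- get_obs(): the state, without advancing time (a new reading comes with each control period).
- snapshot(name): name is "scene" or "top" or "wrist"; returns the picture (420x560x3 uint8, blue, green, red); there is no depth.
- camera_model(name): a dict with "camera_matrix" (3x3 intrinsics, pixels), "k1" (the pictures are not rectified: a ray, as slopes to the right and down, at radius r is drawn at 1 + k1 r^2 times it, then the intrinsics apply), "camera_from_world" (4x4, takes a point from world to camera coordinates). Camera axes: x right, y up, looking along -z (the intrinsics and any distortion apply to the point x, -y, -z); pixel columns grow to the right and rows downward; lengths in m; the calibration is good to about 2 mm. A picture is of the moment at which its call begins: read the wrist's pose just before it. camera_model takes no time and is no camera call; for the wrist camera it gives the pose at the moment of the call.
- close_job(): hands the job in; it is judged then, once.
The state is a dict: "time": time; "joint_positions": joint angles; "qvel": joint speeds; "joint_torque": joint torques, N m; "tool_pos": TCP position; "ee_rot": TCP orientation; "wrist_force": force on the tool from outside, world axes, zero at the start; "wrist_torque": the same for the moment, N m; "width": finger opening in m; "finger_force": force on a finger pad.
Only numpy, scipy, OpenCV 4.12 (cv2) and the standard library are available. Lean on these libraries where they do the work, as an engineer would, in place of code of your own. Each camera call takes 0.05 s, during which the arm holds its last target. There are 200 camera calls.

## Working session

There is one attempt and no reset: what is moved stays moved. The work goes in short steps, Python scripts to look and compute and a tool call to move; the robot and the scene stay as the last step left them, time stands still between calls to the robot, and variables do not carry over. Pictures are saved under pics/ and viewed, at most 10 in all, crops included, and the job is handed in when it is done.

Besides the shell and the picture viewer there is one more tool, called after ">>>" by a JSON object that holds its "api" and its "payload". servo_tool: Moves the arm, as the interface text tells. Its arguments: {"type":"object","properties":{"targets":{"type":"array"},"claw":{"type":"number"}},"required":["targets"]}

```bash
mkdir -p pics
cat > h.py <<'E'
from bench import *
import numpy as np, cv2
from scipy.spatial.transform import Rotation as R
def ray(n,u,v,cm=None):
    c=cm or camera_model(n);K=np.array(c["camera_matrix"]);k=c["k1"];T=np.array(c["camera_from_world"])
    d=np.array([(u-K[0,2])/K[0,0],(v-K[1,2])/K[1,1]]);s=d.copy()
    for _ in range(20): s=d/(1+k*(s@s))
    r=T[:3,:3].T@np.array([s[0],-s[1],-1]);o=-T[:3,:3].T@T[:3,3];return o,r
def at(n,u,v,z,cm=None):
    o,r=ray(n,u,v,cm);return o+r*(z-o[2])/r[2]
def px(n,p,cm=None):
    c=cm or camera_model(n);K=np.array(c["camera_matrix"]);T=np.array(c["camera_from_world"])
    q=T[:3,:3]@np.array(p)+T[:3,3];s=np.array([q[0],-q[1]])/-q[2];s=s*(1+c["k1"]*(s@s));return K[:2,:2]@s+K[:2,2]
def tool(p):
    "shift in tool axes (cm) from the measured TCP to world point p"
    o=get_obs();e=np.array(o["ee_rot"]);M=e if e.shape==(3,3) else R.from_euler('xyz',e).as_matrix()
    return np.round(100*M.T@(np.array(p)-o["tool_pos"]),2)
E
python3 - <<'E'
from h import *
print(get_obs())
for n in("scene","top","wrist"):cv2.imwrite(f"pics/{n}0.png",snapshot(n))
for n in("scene","top"):
  c=camera_model(n);print(n,ray(n,280,210))
E
```

```text
{'time': 0.0, 'joint_positions': array([ 1.02488444e+00,  8.79678644e-02,  1.37224496e+00,  1.75494313e-05,
        1.68360853e+00, -1.03074320e-01]), 'qvel': array([-1.22231957e-03, -1.09270352e-03, -4.93652502e-04,  4.90804224e-05,
       -1.24468307e-03,  3.74350238e-04]), 'joint_torque': array([-2.72306686e-03, -3.40197015e+01, -3.02417600e+01,  7.12662097e-02,
        3.33180896e-02, -1.31437546e-04]), 'tool_pos': array([0.23539247, 0.49650655, 0.21830185]), 'ee_rot': array([-3.13937758e+00, -2.46664555e-04,  2.69875677e+00]), 'wrist_force': array([ 0.16177198, -0.49722986, -0.31832474]), 'wrist_torque': array([ 0.01975271,  0.00609032, -0.0127163 ]), 'finger_force': 0.0, 'width': 0.09396039899550701}
scene (array([1.2620464 , 0.12955345, 0.97577116]), array([-0.59181697, -0.11707206, -0.79766318]))
top (array([ 0.35602741, -0.01262121,  1.10022573]), array([ 0.21411328,  0.02428982, -0.97675585]))
```

View pics/scene0.png

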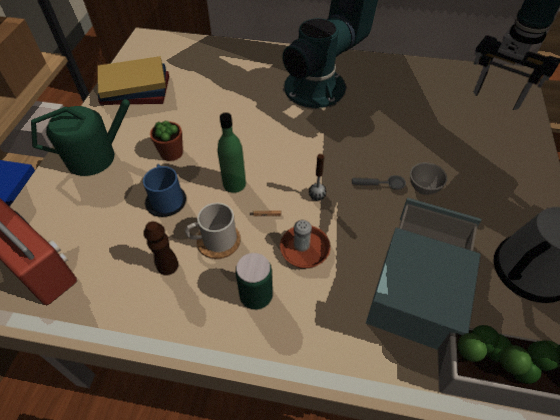

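View pics/top0.png

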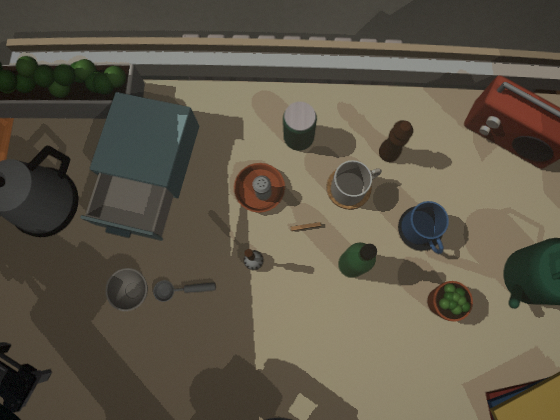

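The cork coaster (top ~350,187) holds the white mug, and slate holds the blue one (~425,222). The shaker is in the saucer (~260,187), the infuser is at ~252,259, and the open drawer is at ~130,200. I'll enlarge this area.

Run:
```python
from h import *
a=cv2.imread("pics/top0.png")
b=a[80:280,75:275];b=cv2.resize(b,(600,600),interpolation=cv2.INTER_CUBIC)
b=np.clip((b/255.)**0.6*255,0,255).astype('uint8')
cv2.imwrite("pics/c1.png",b)
b=a[140:280,230:390];b=cv2.resize(b,(640,560),interpolation=cv2.INTER_CUBIC)
cv2.imwrite("pics/c2.png",b)
```

```text
(no output)
```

View pics/c1.png

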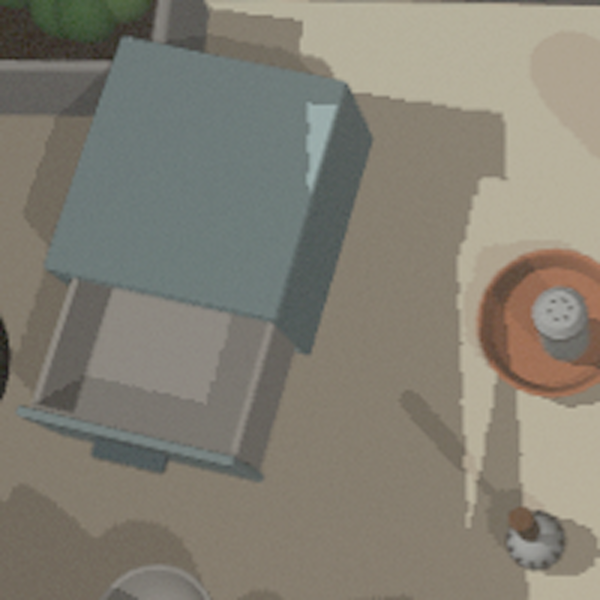

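View pics/c2.png

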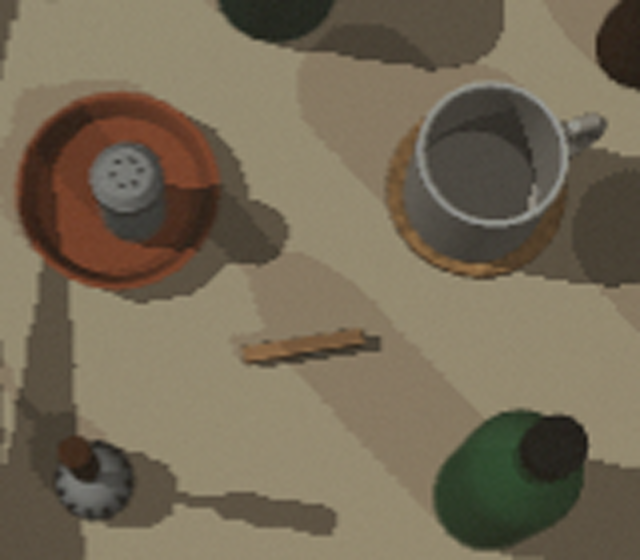

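Run:
```python
from h import *
A=lambda x,y,z:np.round(at("top",230+x/4-.4,140+y/4-.4,z),4)
B=lambda x,y,z:np.round(at("top",75+x/3-.3,80+y/3-.3,z),4)
print("saucer",A(118,190,.022));print("shaker",A(127,176,.094))
print("mug",A(492,154,.098),"inf",A(74,451,.16),A(93,480,.021));print("bottle",A(553,448,.25))
print("blue",at("top",429,219,.098))
print("roof",B(47,270,.115),B(275,321,.115),B(120,38,.115),B(347,85,.115))
print("front",B(18,408,.097),B(262,478,.097),"inner",B(40,405,.097),B(235,458,.097))
print("leftwalltop",B(75,283,.082),B(275,322,.082))
# check in scene cam
print("bowl",at("top",127,289,.055), "caddy",at("top",300,112,.13))
print(camera_model("wrist"))
```

```text
saucer [0.6485 0.0676 0.022 ]
shaker [0.6375 0.0574 0.094 ]
mug [ 0.656  -0.1522  0.098 ] inf [0.4699 0.0741 0.16  ] [0.4697 0.0748 0.021 ]
bottle [ 0.467  -0.1601  0.25  ]
blue [ 0.56511493 -0.32706766  0.098     ]
roof [0.654  0.4533 0.115 ] [0.6181 0.2709 0.115 ] [0.8496 0.4198 0.115 ] [0.8117 0.2318 0.115 ]
front [0.5486 0.4708 0.097 ] [0.5011 0.2753 0.097 ] inner [0.5515 0.4535 0.097 ] [0.5156 0.2972 0.097 ]
leftwalltop [0.6537 0.4444 0.082 ] [0.6261 0.2803 0.082 ]
bowl [0.38821641 0.35964984 0.055     ] caddy [ 0.80163228 -0.02661599  0.13      ]
{'camera_matrix': array([[366.73437252,   0.        , 281.48788636],
       [  0.        , 366.73437252, 211.09047086],
       [  0.        ,   0.        ,   1.        ]]), 'k1': -0.08923219548569283, 'camera_from_world': array([[ 0.42791875,  0.90381503, -0.00198421, -0.54959719],
       [-0.87152544,  0.4120474 , -0.26582014,  0.02688224],
       [-0.23943465,  0.11547871,  0.9640206 , -0.39244705],
       [ 0.        ,  0.        ,  0.        ,  1.        ]])}
```

>>> {"api": "servo_tool", "payload": {"targets": [[-6,-2.5,0,-3],[-12,-5,0,-6],[-18,-7.4,0,-9],[-24,-10,0,-12],[-30,-12.3,0,-14.3],[-36,-14.8,0,-14.3],[-42,-17.2,0,-14.3],[-47,-19.3,0,-14.3]]}}

```text
time: 1.15
tool_pos: [0.5732, 0.1256, 0.2191]
ee_rot: [3.141, -0.0, 2.948]
wrist_force: [0.5, 0.5, 0.3]
width: 0.0939
finger_force: 0.0
```

Run:
```python
from h import *
c=camera_model("wrist");a=snapshot("wrist");cv2.imwrite("pics/w1.png",a)
print(get_obs()["tool_pos"],get_obs()["ee_rot"],px("wrist",(.6375,.0574,.094),c),px("wrist",(.6485,.0676,.022),c),tool((.6375,.0574,.094)))
np.save("w1.npy",c,allow_pickle=True)
```

```text
[0.57752044 0.11871182 0.21784403] [-3.13635746  0.00328893  2.94090909] [218.84975528 292.46216908] [241.33488119 268.03025027] [-7.06 -4.75 12.43]
```

View pics/w1.png

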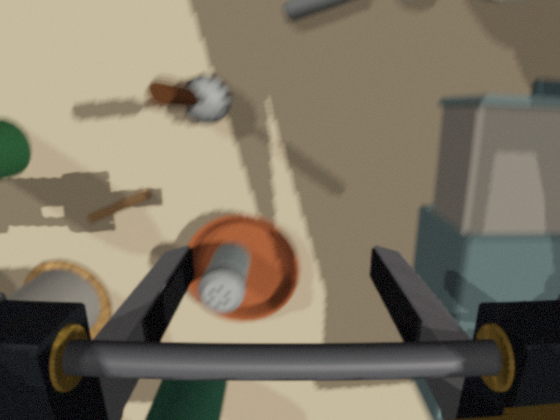

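The wrist view agrees with the estimates: shaker cap at (220,292), predicted (219,292), and saucer centre at (243,267), predicted (241,268). Next I'll move above the shaker and descend.

>>> {"api": "servo_tool", "payload": {"targets": [[-4,-2.7,0,0],[-7.1,-4.75,0,0],[-7.1,-4.75,3,0],[-7.1,-4.75,6,0],[-7.1,-4.75,8,0],[-7.1,-4.75,8,0]]}}

```text
time: 1.95
tool_pos: [0.6311, 0.0671, 0.1365]
ee_rot: [-3.14, -0.006, 2.948]
wrist_force: [-0.7, 0.5, -0.0]
width: 0.094
finger_force: 0.0
```

```bash
python3 -c "
from h import *
print(get_obs()['tool_pos'],get_obs()['ee_rot'],tool((.6375,.0574,.071)))"
```

```text
[0.63108952 0.06710284 0.13654708] [-3.14048326 -0.00563075  2.94839111] [-0.85 -0.82  6.55]
```

>>> {"api": "servo_tool", "payload": {"targets": [[0,0,0,0],[0,0,0,0]]}}

```text
time: 2.2
tool_pos: [0.6336, 0.0671, 0.1412]
ee_rot: [3.141, 0.003, 2.948]
wrist_force: [-0.9, -0.4, -0.2]
width: 0.0942
finger_force: 0.0
```

```bash
python3 -c "
from h import *
print(get_obs()['tool_pos'],get_obs()['ee_rot'],tool((.6375,.0574,.071)))"
```

```text
[0.63355418 0.06709858 0.14119766] [3.14094128e+00 2.76961933e-03 2.94849267e+00] [-0.55 -0.88  7.02]
```

>>> {"api": "servo_tool", "payload": {"targets": [[-0.6,-0.9,0,0],[-0.6,-0.9,2,0],[-0.6,-0.9,4,0],[-0.6,-0.9,6,0],[-0.6,-0.9,6.8,0],[-0.6,-0.9,6.8,0],[-0.6,-0.9,6.8,0]]}}

```text
time: 3.08
tool_pos: [0.6375, 0.0571, 0.0723]
ee_rot: [3.141, 0.002, 2.949]
wrist_force: [0.4, -0.3, 0.7]
width: 0.0937
finger_force: 0.0
```

>>> {"api": "servo_tool", "payload": {"targets": [[0,0,0,0],[0,0,0,0],[0,0,0,0],[0,0,0,0],[0,0,0,0],[0,0,0,0]], "claw": 255}}

```text
time: 3.82
tool_pos: [0.637, 0.0572, 0.0715]
ee_rot: [3.141, 0.0, 2.948]
wrist_force: [0.4, 0.0, 0.4]
width: 0.0423
finger_force: 30.0
```

>>> {"api": "servo_tool", "payload": {"targets": [[0,0,-3,0],[0,0,-7,0],[0,0,-11,0],[1,3,-13,0],[2.5,7,-13,0],[4,11,-13,0],[5.5,15,-13,0],[7.2,19,-13,0]]}}

```text
time: 4.82
tool_pos: [0.6022, 0.2584, 0.2005]
ee_rot: [-3.141, -0.001, 2.948]
wrist_force: [-0.3, 0.2, -2.1]
width: 0.0426
finger_force: 30.0
```

>>> {"api": "servo_tool", "payload": {"targets": [[1.5,4,0,0],[3,8,0,0],[4,10.8,0,0],[4,10.8,0,0],[4,10.8,0,0]]}}

```text
time: 5.45
tool_pos: [0.5842, 0.3702, 0.2008]
ee_rot: [-3.14, -0.001, 2.948]
wrist_force: [-0.4, -0.2, -0.8]
width: 0.0421
finger_force: 30.0
```

Run:
```python
from h import *
o=get_obs();print(o["tool_pos"],o["ee_rot"],o["width"],tool((.584,.372,.083)))
c=camera_model("wrist");a=snapshot("wrist");b=snapshot("top")
b=cv2.resize(b[80:280,75:275],(600,600),interpolation=cv2.INTER_CUBIC)
cv2.imwrite("pics/w2.png",a);cv2.imwrite("pics/t2.png",np.clip((b/255.)**.6*255,0,255).astype('uint8'))
for x,y in((.5515,.4535),(.5156,.2972)):print(px("wrist",(x,y,.097),c))
print(px("wrist",(.579,.373,.017),c))
```

```text
[0.58423344 0.37022628 0.20076496] [-3.14013475e+00 -5.96622603e-04  2.94805013e+00] 0.04209863684003819 [ 0.05  0.19 11.78]
[383.08825564 153.86582544]
[165.50340365 146.78442232]
[282.82771783 187.89883935]
```

View pics/w2.png

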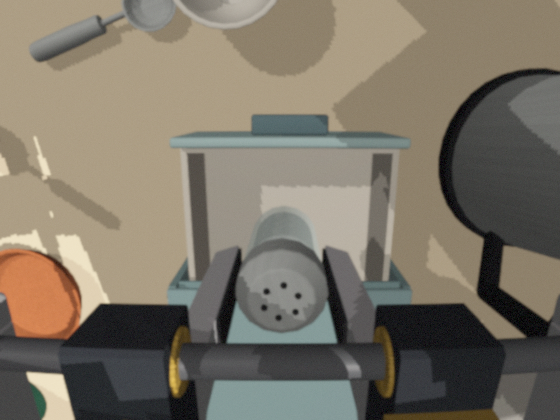

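The shaker is held over the open drawer. Its front's top edge spans x 172–408 at y≈147, so the drawer's middle is about 1 cm further toward +y than I estimated.

Run:
```python
from h import *
c=camera_model("wrist")
a=at("wrist",172,147,.097,c);b=at("wrist",408,147,.097,c);m=(a+b)/2;d=(b-a)/np.linalg.norm(b-a);ex=np.array([d[1],-d[0],0])
print(a,b,np.linalg.norm(b-a),m);bay=m+.045*ex;print("bay",bay,d,tool(np.r_[(bay+.012*ex)[:2],.083]))
```

```text
[0.51710128 0.301396   0.097     ] [0.55053015 0.47221924 0.097     ] 0.1740634041446907 [0.53381572 0.38680762 0.097     ]
bay [0.57797805 0.37816537 0.097     ] [0.19204999 0.98138514 0.        ] [-0.39  0.72 11.83]
```

>>> {"api": "servo_tool", "payload": {"targets": [[-0.4,0.7,0,0],[-0.4,0.7,3,0],[-0.4,0.7,6,0],[-0.4,0.7,9,0],[-0.4,0.7,10.5,0],[-0.4,0.7,11.4,0],[-0.4,0.7,11.6,0],[-0.4,0.7,11.6,0]]}}

```text
time: 6.55
tool_pos: [0.5902, 0.3774, 0.0868]
ee_rot: [3.14, 0.002, 2.948]
wrist_force: [-0.7, -0.0, -2.5]
width: 0.0424
finger_force: 30.0
```

>>> {"api": "servo_tool", "payload": {"targets": [[0,0,0.1,0],[0,0,0.2,0],[0,0,0.2,0]]}}

```text
time: 6.92
tool_pos: [0.5895, 0.3771, 0.0836]
ee_rot: [3.141, 0.0, 2.948]
wrist_force: [0.0, 0.1, -2.1]
width: 0.0423
finger_force: 30.0
```

>>> {"api": "servo_tool", "payload": {"targets": [[0,0,0.1,0],[0,0,0.15,0],[0,0,0.15,0]]}}

```text
time: 7.3
tool_pos: [0.5896, 0.3771, 0.0825]
ee_rot: [3.141, 0.001, 2.948]
wrist_force: [-0.1, -0.2, 0.8]
width: 0.0422
finger_force: 30.0
```

Contact: the shaker's weight is now off the wrist. I'll open the fingers partway.

>>> {"api": "servo_tool", "payload": {"targets": [[0,0,0,0],[0,0,0,0],[0,0,0,0],[0,0,0,0],[0,0,-3,0],[0,0,-7,0],[0,0,-11,0],[0,0,-14,0]], "claw": 60}}

```text
time: 8.3
tool_pos: [0.5898, 0.3772, 0.2245]
ee_rot: [3.14, 0.002, 2.948]
wrist_force: [-0.3, -0.2, 0.7]
width: 0.0718
finger_force: 0.0
```

Run:
```python
from h import *
o=get_obs();print(o["tool_pos"],o["ee_rot"],o["width"],tool((.5900,.377,.105)))
c=camera_model("wrist");a=snapshot("wrist");b=snapshot("top")
cv2.imwrite("pics/w3.png",a)
print(px("wrist",(.59,.377,.105),c),px("top",(.59,.377,.105)),tool((.47,.0745,.22)))
b=cv2.resize(b[80:280,75:275],(600,600),interpolation=cv2.INTER_CUBIC);b=np.clip((b/255.)**.6*255,0,255).astype('uint8')
cv2.imwrite("pics/t3.png",np.hstack([cv2.resize(a,(400,300)),cv2.resize(b,(300,300))]))
```

```text
[0.58982793 0.37722079 0.22452607] [3.13989877e+00 2.00377364e-03 2.94835340e+00] 0.07179675021281394 [ 0.   -0.04 11.95]
[280.12014206 210.91783103] [120.82940642 198.5213473 ] [  6.07 -32.11   0.52]
```

View pics/t3.png

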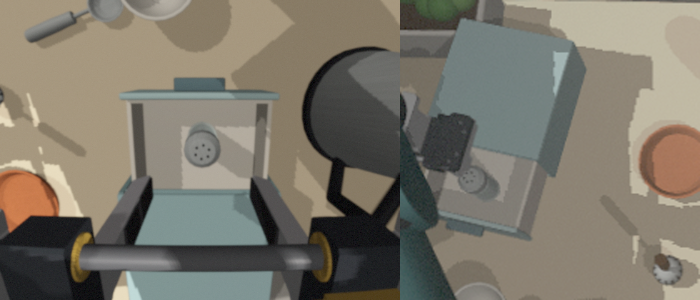

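The shaker stands upright in the drawer. Next, the infuser.

>>> {"api": "servo_tool", "payload": {"targets": [[1,-5,0,0],[2,-10,0,0],[3,-15,0,0],[4,-20,0,0],[5,-25,0,0],[5.8,-29,0,0],[6.1,-32.1,0,0],[6.1,-32.1,0,0]]}}

```text
time: 9.4
tool_pos: [0.467, 0.0724, 0.2205]
ee_rot: [-3.141, -0.002, 2.945]
wrist_force: [0.0, 0.6, -0.7]
width: 0.0718
finger_force: 0.0
```

>>> {"api": "servo_tool", "payload": {"targets": [[0,0,0,0]]}}

```text
time: 9.52
tool_pos: [0.4679, 0.0743, 0.221]
ee_rot: [3.141, -0.001, 2.948]
wrist_force: [0.6, 0.3, 0.4]
width: 0.0723
finger_force: 0.0
```

Run:
```python
from h import *
o=get_obs();print(o["tool_pos"],o["ee_rot"],o["width"],tool((.470,.0745,.13)))
c=camera_model("wrist");a=snapshot("wrist")
print(px("wrist",(.47,.0745,.16),c),px("wrist",(.47,.0745,.09),c),px("wrist",(.47,.0745,.021),c))
cv2.imwrite("pics/w4.png",cv2.resize(a[100:380,130:430],None,fx=2,fy=2))
```

```text
[0.46786692 0.07428717 0.22099144] [ 3.14109700e+00 -1.32764104e-03  2.94846118e+00] 0.07232746073501246 [-0.22  0.06  9.1 ]
[281.3051048  237.85202474] [281.32244966 209.90329696] [281.33351225 192.22098307]
```

View pics/w4.png

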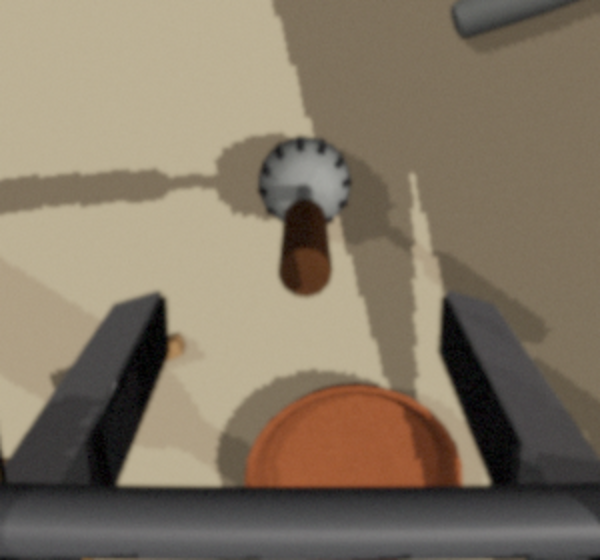

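The handle top at full-frame (282,235) matches the prediction (281,238), so I'll descend and grip.

>>> {"api": "servo_tool", "payload": {"targets": [[-0.2,0,2,0],[-0.2,0,4,0],[-0.2,0,6,0],[-0.2,0,8,0],[-0.2,0,9.1,0],[-0.2,0,9.1,0]]}}

```text
time: 10.32
tool_pos: [0.4695, 0.074, 0.13]
ee_rot: [-3.141, -0.002, 2.949]
wrist_force: [-0.5, -0.2, 1.4]
width: 0.0721
finger_force: 0.0
```

>>> {"api": "servo_tool", "payload": {"targets": [[0,0,0,0],[0,0,0,0],[0,0,0,0],[0,0,0,0],[0,0,0,0],[0,0,0,0]], "claw": 255}}

```text
time: 11.08
tool_pos: [0.4699, 0.0734, 0.1309]
ee_rot: [3.141, -0.0, 2.948]
wrist_force: [-0.3, 0.2, 2.1]
width: 0.0178
finger_force: 30.0
```

>>> {"api": "servo_tool", "payload": {"targets": [[0,0,-3,0],[0,0,-7,0],[0,0,-11,0],[-1,-0.5,-13,0],[-5,-2.5,-13,0],[-9,-5,-13,0],[-13,-8,-13,0],[-16,-11,-13,0]]}}

```text
time: 12.08
tool_pos: [0.6068, -0.0665, 0.2596]
ee_rot: [3.141, -0.002, 2.948]
wrist_force: [-0.3, 0.0, -1.3]
width: 0.0175
finger_force: 30.0
```

>>> {"api": "servo_tool", "payload": {"targets": [[-2.5,-2.5,0,0],[-5,-5,0,0],[-6.6,-7.5,0,0],[-6.6,-7.5,0,0],[-6.6,-7.5,0,0]]}}

```text
time: 12.7
tool_pos: [0.656, -0.1511, 0.2602]
ee_rot: [3.141, -0.002, 2.949]
wrist_force: [-0.3, 0.7, -1.9]
width: 0.0176
finger_force: 30.0
```

Run:
```python
from h import *
o=get_obs();print(o["tool_pos"],o["ee_rot"],o["width"],tool((.656,-.152,.175)))
c=camera_model("wrist");a=snapshot("wrist")
print(px("wrist",(.656,-.152,.098),c),px("wrist",np.r_[o["tool_pos"][:2],o["tool_pos"][2]-.109],c))
cv2.imwrite("pics/w5.png",cv2.resize(a[100:380,130:430],None,fx=2,fy=2))
```

```text
[ 0.65595453 -0.15106827  0.26022287] [ 3.14070320e+00 -1.63520948e-03  2.94856971e+00] 0.017581608823753453 [-0.04 -0.1   8.52]
[279.57647131 199.10930264] [280.44184618 214.73223147]
```

View pics/w5.png

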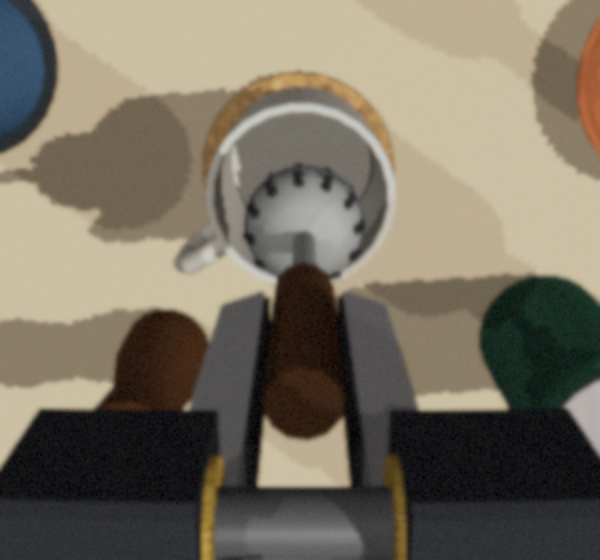

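The mug rim's centre at (280,197) matches the prediction (280,199). The infuser is centred, so I'll dip.

>>> {"api": "servo_tool", "payload": {"targets": [[0,0,2,0],[0,0,4,0],[0,0,6,0],[0,0,8,0],[0,0,9,0],[0,0,9,0],[0,0,9,0],[0,0,9,0]]}}

```text
time: 13.75
tool_pos: [0.6568, -0.1517, 0.1724]
ee_rot: [-3.141, 0.002, 2.948]
wrist_force: [0.5, -0.1, -1.8]
width: 0.0174
finger_force: 30.0
```

>>> {"api": "servo_tool", "payload": {"targets": [[0,0,0,0],[0,0,0,0],[0,0,-2,0],[0,0,-4,0],[0,0,-6,0],[0,0,-8,0],[0,0,-9.2,0],[0,0,-9.2,0]]}}

```text
time: 14.75
tool_pos: [0.6567, -0.1517, 0.2642]
ee_rot: [-3.141, 0.002, 2.948]
wrist_force: [0.4, 0.0, -1.7]
width: 0.0172
finger_force: 30.0
```

```bash
python3 -c "
from h import *
print(get_obs()['tool_pos'],tool((.6485,.0676,.138)))"
```

```text
[ 0.65666977 -0.15173737  0.26423083] [ 5.04 21.37 12.61]
```

>>> {"api": "servo_tool", "payload": {"targets": [[1,4,0,0],[2,8,0,0],[3,12,0,0],[4,16,0,0],[5,20,0,0],[5,21.4,0,0],[5,21.4,3,0],[5,21.4,6,0]]}}

```text
time: 15.75
tool_pos: [0.6486, 0.0673, 0.2018]
ee_rot: [-3.141, 0.0, 2.948]
wrist_force: [0.2, -0.3, -2.2]
width: 0.0178
finger_force: 30.0
```

>>> {"api": "servo_tool", "payload": {"targets": [[0,0,2,0],[0,0,4,0],[0,0,5.4,0],[0,0,6.2,0],[0,0,6.3,0],[0,0,6.3,0]]}}

```text
time: 16.5
tool_pos: [0.6488, 0.068, 0.1409]
ee_rot: [3.141, 0.002, 2.948]
wrist_force: [0.6, -0.2, -0.6]
width: 0.0174
finger_force: 30.0
```

Contact is expected at about 0.136–0.137.

>>> {"api": "servo_tool", "payload": {"targets": [[0,0,0.1,0],[0,0,0.2,0],[0,0,0.25,0],[0,0,0.25,0]]}}

```text
time: 17.0
tool_pos: [0.6482, 0.068, 0.1375]
ee_rot: [3.142, -0.0, 2.948]
wrist_force: [0.6, 0.4, -1.4]
width: 0.0173
finger_force: 30.0
```

>>> {"api": "servo_tool", "payload": {"targets": [[0,0,0.1,0],[0,0,0.1,0],[0,0,0.1,0]]}}

```text
time: 17.38
tool_pos: [0.6484, 0.068, 0.137]
ee_rot: [3.141, 0.001, 2.948]
wrist_force: [-0.5, -0.4, 0.6]
width: 0.0176
finger_force: 30.0
```

>>> {"api": "servo_tool", "payload": {"targets": [[0,0,0.05,0],[0,0,0.05,0],[0,0,0.05,0]]}}

```text
time: 17.75
tool_pos: [0.6485, 0.0681, 0.137]
ee_rot: [3.141, 0.001, 2.948]
wrist_force: [-0.4, -0.0, 5.9]
width: 0.0178
finger_force: 30.0
```

The foot is firmly on the saucer floor. I'll release and rise straight up.

>>> {"api": "servo_tool", "payload": {"targets": [[0,0,0,0],[0,0,0,0],[0,0,0,0],[0,0,0,0],[0,0,-2,0],[0,0,-5,0],[0,0,-9,0],[0,0,-12,0]], "claw": 80}}

```text
time: 18.75
tool_pos: [0.6487, 0.0681, 0.2602]
ee_rot: [3.141, 0.004, 2.948]
wrist_force: [-0.1, 0.3, -0.4]
width: 0.0649
finger_force: 0.0
```

>>> {"api": "servo_tool", "payload": {"targets": [[0,0,0,0],[0,0,0,0],[0,0,0,0]]}}

```text
time: 19.12
tool_pos: [0.6475, 0.068, 0.2537]
ee_rot: [-3.141, -0.004, 2.948]
wrist_force: [0.9, 0.2, -0.1]
width: 0.0645
finger_force: 0.0
```

Run:
```python
from h import *
a=snapshot("scene");c=snapshot("wrist")
cv2.imwrite("pics/f.png",np.hstack([cv2.resize(a[80:360,130:510],(440,324)),cv2.resize(c[60:380,120:440],(324,324))]))
```

```text
(no output)
```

View pics/f.png

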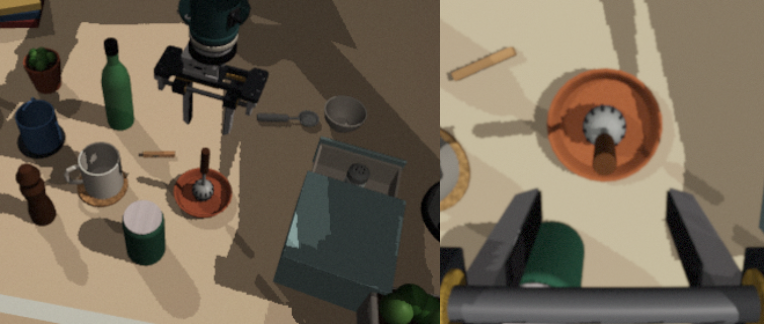

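The infuser stands upright in the middle of the saucer, the shaker is in the drawer, and everything else is where it was.

```bash
python3 -c "
from bench import *
print(close_job())"
```

```text
the job is handed in; nothing more can be done
None
```

The job is handed in, with no verdict returned: the shaker stands in the drawer, and the infuser was dipped in the white mug on the cork coaster and now stands upright in the saucer; the final picture showed nothing else moved.

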